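Load a vial into the sample turret and click it round to the reader

TASK

Take the blue-capped vial out of the rack and stand it fully down in the blue cup of the sample turret, then let go of it. Take the black knob and turn it clockwise (seen from above) click by click to the third click stop, where the cup faces the reader, resting for about a second at the first stop and at the second on the way and never going on past the third. The knob is sprung and runs back when released, so finish while still holding it steady at the third stop; leave the white-capped vial, the amber bottle and the timer alone.

Things in the scene. Friction and masses are not known exactly. Their poses are not given: they have to be found in the camera images.
- vial_blue_mid (a point): Centre of the sample vial with the blue cap: an upright cylinder 15 mm in diameter, 50 mm tall (this point 25 mm above its underside), 12 g. It starts in one of the rack's openings, standing on the rack's floor 6 mm above the worktop, so that its top 16 mm stand above the rack's 40 mm end plates and 22 mm above the bars beside it.
- vial_white_mid (a point): Centre of the like vial with the white cap, in the same row of the rack about 70 mm from the blue-capped one. To be left alone.
- rack: Blue vial rack, fixed, 56 (x) x 150 (y) x 40 mm, origin at the centre of its underside. Two rows of six 20 mm square openings; the vials stand in the row on its -x side, 13 mm from its centre line; the other row is empty. Bars round the openings reach 34 mm above the worktop, the end plates 40 mm. Grip a vial by its cap, fingers closing along the rack's x.
- reader_base: White round turret base, 196 mm across, fixed; origin: centre of its underside, on the turret's axis. Black ticks mark the stops, a green one home; a grey reader with blue top (14 x 34 mm, top 61 mm above the worktop) stands on its rim at the third stop. The turret (disc 152 mm across, top 26 mm up) carries the blue cup, four closed black stations 20 mm high and the knob on a 15 mm stem.
- cup_mouth (a point): Centre of the mouth of the turret's blue cup, z up, 50 mm above the worktop; it lies 60 mm from the turret's axis and moves with the turret. The mouth flares: 25 mm wide inside at the rim, narrowing to 19 mm; the cup is 20 mm deep and its outside is 33 mm wide at the rim.
- cup_floor (a point): Centre of the cup's inner floor, 30 mm above the worktop and 20 mm below cup_mouth. In this frame x points from the cup to the turret's axis and z up. The middle of a vial standing fully down is 25 mm above this point.
- knob: Black bar knob on top of the turret, on its axis: 44 mm long, 18 mm wide, 28 mm high, from 80 to 108 mm above the worktop; origin at the centre of its underside. Its long side is its x axis and its white line (on the -x half) points to the cup. Grip it across the 18 mm width (along its y).
- knob_grip (a point): Point inside the knob on the turret's axis, 95 mm above the worktop, at a good height to grip. Axes as the knob.
- turret (a joint): Angle of turret and knob in rad: 0 at home (end stop), growing clockwise seen from above. Click stops at 0.4, 0.8, 1.2 (third) and 1.6; end at 2.0. A return spring of 0.1 to 0.13 N m always pulls it home; the clicks add up to 0.08 N m, hindering on leaving a stop and helping from half-way to the next, so the knob never stays where it is left. It needs at most 0.2 N m.
- amber_bottle_mid (a point): Centre of a brown bottle, 60 mm in diameter, 125 mm tall, beyond the turret. To be left alone.
- timer: White timer, 62 x 62 x 21 mm, origin at the centre of its underside, beyond the rack. To be left alone.

How it is judged (in metres and radians):
On the way, in this order (a step that is already met when the one before it is completed fails the run):
1. the blue-capped vial stands in the cup, let go of, with the turret still near home (horizontal distance between vial_blue_mid and cup_floor below 0.009 m and z of vial_blue_mid in the frame of cup_floor between 0.02 and 0.028 m and contact force between the fingers and vial_blue below 0.1 N and value of joint turret below 0.2 rad), for 0.2 s.
2. the knob rests at the first stop, held by the fingers (value of joint turret between 0.29 and 0.51 rad and contact force between the fingers and knob above 1 N), for 0.4 s.
3. the knob rests at the second stop, held by the fingers (value of joint turret between 0.69 and 0.91 rad and contact force between the fingers and knob above 1 N), for 0.4 s.
At the end, for the whole second after the job is handed in: Fingers hold the knob (over 1 N), still, at the third stop (1.2 rad, within 0.11); the blue-capped vial stands in the cup, within 9 mm of its axis, its middle 20 to 28 mm above the floor, untouched by the arm; white-capped vial moved under 15 mm, bottle and timer under 20 mm (value of joint turret between 1.09 and 1.31 rad and velocity of joint turret between -0.1 and 0.1 rad/s and contact force between the fingers and knob above 1 N and contact force between the arm and vial_blue below 0.1 N and horizontal distance between vial_blue_mid and cup_floor below 0.009 m and z of vial_blue_mid in the frame of cup_floor between 0.02 and 0.028 m and distance of vial_white_mid from where it was at the start of the episode below 0.015 m and distance of each of amber_bottle_mid, timer from where it was at the start of the episode below 0.02 m); the arm keeps its last pose, push and grip.
It fails at once if the turret is turned on past the third stop (value of joint turret above 1.4 rad).
It fails at once if the white-capped vial is disturbed (distance of vial_white_mid from where it was at the start of the episode above 0.015 m).
It fails at once if the amber bottle is disturbed (distance of amber_bottle_mid from where it was at the start of the episode above 0.02 m).
It fails at once if the timer is disturbed (distance of timer from where it was at the start of the episode above 0.02 m).
It also fails if it takes over 54 s, if anything falls off the work surface, if the arm or the gripper's body presses on something with over 40 N, if the wrist force passes 120 N, or if a joint passes its speed limit or range.

ROBOT

A 6-joint arm with a two-finger parallel gripper is mounted at the origin on a cart in front of the work surface, level with it; the furniture and walls round the work are solid. World frame = base frame: x ahead of the robot, y to its left, z up, the work surface at z = 0. Lengths are in mm, angles in rad, forces in N, time in s.
With the tool pointing down it reaches from about 150 to 775 mm from the base axis. Payload 6.1 kg.
Tool frame: the origin (TCP) lies at the very end of the fingers, on their centre line; the grasp point (between the pads) lies 19 mm behind it; y points along the fingers, z is the direction in which the jaws open and shut, and the axes are right-handed (so a half turn about y gives the same grasp; the last joint's range is limited). The gripper opens to 85 mm and grips with 20 to 120 N. Pads are 22 mm wide; open, the fingers measure 114 mm over their backs; the gripper's body (76 mm by 85 mm) begins 54 mm behind the grasp point. The pads swing forward as they close: fully open they stand 13 mm farther back than shut.
Start: joints at [1.124, 0.126, -0.04, 1.405, 0, 1.571], TCP at [226.834, 473.449, 208.595] pointing down, gripper open.
Joint ranges: [-2.72, 2.72], [-0.95, 1.95], [-1.27, 1.35], [-1.78, 2.02], [-1.46, 1.47], [-3.14, 3.14]. Speed limits (rad/s): [2.39, 2.39, 3.01, 3.14, 3.14, 3.14].

INTERFACE

Orientations are given as a unit quaternion [w, x, y, z].
In Python, from rig import * gives the robot as it stands. The module is installed in compiled form; this text tells all that it offers.
- The arm moves only by the shell command python3 -m pendant 'ROWS' [OPENING]. ROWS is JSON, a list of rows, each a list of 4 numbers: the shift along the tool's x, y, z in mm, then the turn about the tool's y in degrees. In form: [[dx, dy, dz, turn], ...]. A call has 1 to 8 rows; each row is the pose to reach, as a shift and turn from the pose commanded when the call began, along the tool's axes at that moment; what a row does not reach only later rows make up. A row lasts 1/8 s, in which the tool goes at most 62.5 mm and 10.7 degrees, less where a joint would pass 70% of its speed; a pose out of reach is approached as far as the arm can. A call with a gripper value outside its range is refused whole. OPENING is the opening, from 0 (shut) to 1 (fully open), set as the call begins (- or left out, the last holds). The fingers move at their own pace and stop on an object; the grip force is fixed at half the most. Time passes only in rows, so rows that repeat a pose let the fingers close. It gives the time, the measured TCP pose, the force and the opening at its end, in the units of the state.
- get_obs(): the state, without advancing time (a new reading comes with each control period).
- camera(name): name is "side" or "top"; returns a dict with "img" (480x640x3 uint8, red, green, blue), "fx", "fy", "cx", "cy" (pixels), "T" (4x4, takes a point from camera to world coordinates). Camera axes: x right, y up, looking along -z (the intrinsics and any distortion apply to the point x, -y, -z); pixel columns grow to the right and rows downward; lengths in mm; the calibration is good to about 2 mm. A picture is of the moment at which its call begins. There is no depth.
- sign_off(): hands the job in, once; it reports no verdict.
Trained networks look in a picture, given as the dict that the camera call returned (one of the last four; its "shot" number tells which), for a name from the list of things; names that differ only in an ending like _2 or _b are one class to them, and where a whole thing is asked for, a point or a joint stands for the part that bears it (a point fixed in the world has none). Each returns a list of dicts, best first, with "confidence" (0 to 1); they miss things now and then, are a little off and sometimes report something else, mostly with a low value. They report only what shows in the picture. A call takes as long as a camera call.
- silhouettes(target, picture): "mask" (480x640 bool, what is visible of it) and "extent" ([centre column, centre row, width, height] in pixels, round what is visible of it).
The state is a dict: "time_s": time; "qpos": joint angles; "dq": joint speeds; "effort": joint torques, N m; "tcp_pos": TCP position; "orientation": TCP orientation; "wrist_force": force on the tool from outside, world axes, zero at the start; "moment": the same for the moment, N m; "opening": finger opening in mm.
Only numpy, scipy, OpenCV 4.12 (cv2) and the standard library are available. Lean on these libraries where they do the work, as an engineer would, in place of code of your own. Each camera call takes 0.05 s, during which the arm holds its last target. There are 200 camera calls.

## Working session

There is one attempt and no reset: what is moved stays moved. The work goes in short steps, Python scripts to look and compute and a shell command to move; the robot and the scene stay as the last step left them, time stands still between calls to the robot, and variables do not carry over. Pictures are saved under pics/ and viewed, about 8 in all and at most 12, crops included, and the job is handed in when it is done.

```bash
mkdir -p pics
cat > h.py <<'E'
from rig import *
import numpy as np, cv2
from scipy.spatial.transform import Rotation as R
def pt(c,u,v,z):
    T=np.array(c["T"]); d=np.array([(u-c["cx"])/c["fx"],-(v-c["cy"])/c["fy"],-1.0])
    d=T[:3,:3]@d; o=T[:3,3]; return o+d*(z-o[2])/d[2]
def px(c,p):
    T=np.array(c["T"]); q=T[:3,:3].T@(np.array(p,float)-T[:3,3])
    return c["cx"]+c["fx"]*q[0]/-q[2], c["cy"]-c["fy"]*q[1]/-q[2]
def save(c,n): cv2.imwrite(f"pics/{n}.png",c["img"][:,:,::-1])
def rot(o): return R.from_quat([o[1],o[2],o[3],o[0]]).as_matrix()
E
python3 - <<'E'
from h import *
s=get_obs(); print(s); print(rot(s["orientation"]).round(3))
for n in("top","side"):
    c=camera(n); save(c,n+"0"); print(n,[ (k,np.round(c[k],2).tolist()) for k in c if k not in("img",)])
    for t in ["vial_blue_mid","vial_white_mid","rack","reader_base","cup_mouth","knob","amber_bottle_mid","timer"]:
        try:
            r=silhouettes(t,c)
            print(t,[(round(d["confidence"],2),np.round(d["extent"],1).tolist()) for d in r[:3]])
        except Exception as e: print(t,e)
E
```

```text
{'time_s': 0.0, 'qpos': array([ 1.12400865e+00,  1.26356262e-01, -4.06261946e-02,  1.40537991e+00,
        3.13839687e-05,  1.57079093e+00]), 'dq': array([ 0.00128318,  0.00018178, -0.00130035,  0.00128962, -0.00096367,
       -0.0004366 ]), 'effort': array([-1.88308382e-03, -4.35915005e+01,  3.52923810e+01,  1.73204695e-02,
       -5.81022164e-05,  4.57526284e-06]), 'tcp_pos': array([226.63593312, 473.06895831, 207.83261407]), 'orientation': array([-0.68899877,  0.69007369, -0.1567843 ,  0.15651733]), 'wrist_force': array([-0.31028239, -0.04772882, -0.28398454]), 'moment': array([-0.02955498, -0.01800818,  0.00158823]), 'opening': 85.69288559660502}
[[ 0.902 -0.001  0.432]
 [-0.432 -0.001  0.902]
 [-0.    -1.    -0.002]]
top [('fx', 465.76), ('fy', 465.76), ('cx', 315.95), ('cy', 247.19), ('T', [[0.02, 1.0, -0.07, 521.44], [-1.0, 0.02, 0.0, 139.19], [0.0, 0.07, 1.0, 970.07], [0.0, 0.0, 0.0, 1.0]]), ('shot', 1)]
vial_blue_mid [(0.4, [248.9, 262.8, 10.4, 7.7])]
vial_white_mid [(0.52, [214.9, 270.5, 8.8, 5.4])]
rack [(0.76, [231.5, 260.4, 79.0, 43.9])]
reader_base [(0.91, [400.9, 269.4
[... 189 characters left out ...]
3])]
timer [(0.95, [225.7, 183.7, 33.6, 33.3])]
side [('fx', 488.52), ('fy', 488.52), ('cx', 321.68), ('cy', 240.2), ('T', [[-0.93, 0.2, -0.32, 296.57], [-0.38, -0.54, 0.75, 837.15], [-0.02, 0.82, 0.58, 614.63], [0.0, 0.0, 0.0, 1.0]]), ('shot', 2)]
vial_blue_mid [(0.71, [317.1, 311.2, 13.2, 25.0])]
vial_white_mid [(0.77, [309.6, 343.3, 11.9, 26.2])]
rack [(0.85, [305.4, 333.9, 46.5, 81.5])]
reader_base [(0.66, [374.4, 222.4, 87.5, 67.5])]
cup_mouth [(0.92, [374.6, 217.1, 71.6, 56.1])]
knob [(0.74, [221.8, 318.6, 48.2, 30.5]), (0.62, [374.1, 196.3, 16.6, 18.2])]
amber_bottle_mid [(0.81, [266.7, 223.6, 28.4, 60.5]), (0.21, [305.5, 332.1, 45.4, 83.9])]
timer [(0.68, [220.8, 318.0, 44.7, 33.2])]
```

Run:
```python
from h import *
a=cv2.imread("pics/top0.png")[210:330,190:460]; b=cv2.imread("pics/side0.png")[160:400,190:450]
cv2.imwrite("pics/a1.png",cv2.resize(a,None,fx=2.96,fy=2.96,interpolation=cv2.INTER_CUBIC)); cv2.imwrite("pics/b1.png",cv2.resize(b,None,fx=2.5,fy=2.5,interpolation=cv2.INTER_CUBIC))
```

```text
(no output)
```

View pics/a1.png

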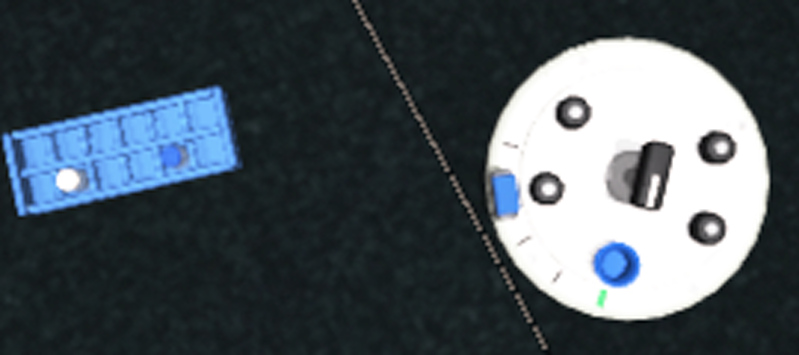

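View pics/b1.png

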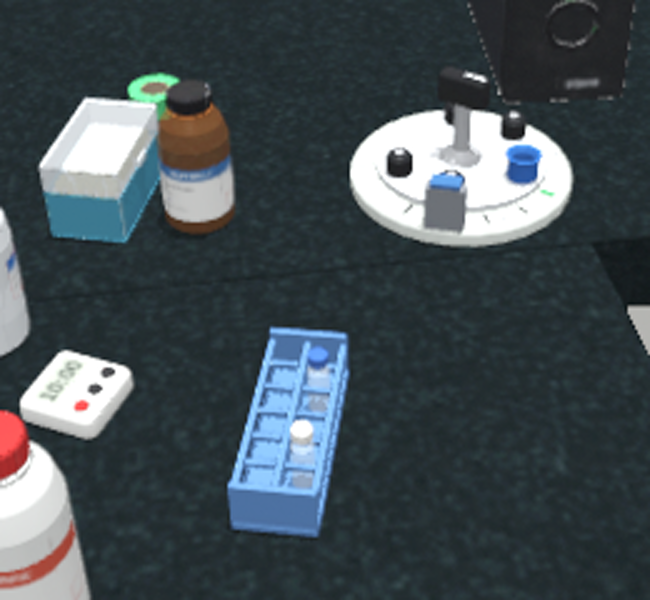

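```bash
cat > m.py <<'E'
from h import *
T=camera("top"); S=camera("side")
f=lambda n,p:print(n,np.round(p,1))
def z(u,v): return 190+u/2.963,210+v/2.963
def w(u,v): return 190+u/2.5,160+v/2.5
f("blue top",pt(T,*z(171,156),56)); f("blue side",pt(S,*w(318,354),56))
f("white top",pt(T,*z(68,180),56)); f("white side",pt(S,*w(301,427),56))
f("cup top",pt(T,*z(616,265),50)); f("cup side",pt(S,*w(524,153),50))
for n,p in dict(a=(5,133),b=(218,87),c=(240,165),d=(22,215)).items(): f("rack "+n,pt(T,*z(*p),40))
for c,nm in((T,"top"),(S,"side")):
    for t,zz in(("knob",94),("reader_base",20)):
        for d in silhouettes(t,c)[:2]:
            m=d["mask"]; u8=m.astype(np.uint8)
            cs=max(cv2.findContours(u8,0,1)[0],key=cv2.contourArea)
            ys,xs=np.nonzero(m); f(f"{nm} {t} {d['confidence']:.2f} {cv2.minAreaRect(cs)}",pt(c,xs.mean(),ys.mean(),zz))
# white base disc in top: fit ellipse
im=T["img"]; g=(im.min(2)>150).astype(np.uint8); g[:, :340]=0; g[:200]=0; g[340:]=0; g[:,460:]=0
cs=cv2.convexHull(max(cv2.findContours(g,0,1)[0],key=cv2.contourArea))
e=cv2.fitEllipse(cs); print(e); 
for zz in(10,20): f("base",pt(T,*e[0],zz))
print("green,reader",pt(T,*z(601,298),20),pt(T,*z(505,193),61), [pt(T,*z(*q),20).round(1) for q in((557,277),(524,241),(511,146))])
E
python3 m.py
```

```text
blue top [549.  270.4  56. ]
blue side [546.9 276.   56. ]
white top [531.4 337.9  56. ]
white side [530.8 342.4  56. ]
cup top [484.1 -26.3  50. ]
cup side [483. -23.  50.]
rack a [562.2 385.   40. ]
rack b [596.8 242.5  40. ]
rack c [544.5 226.1  40. ]
rack d [507.4 371.3  40. ]
top knob 0.62 ((409.5000305175781, 269.0000305175781), (11.64171028137207, 24.01102638244629), 14.03624439239502) [543.1 -39.6  94. ]
top reader_base 0.93 ((401.0, 270.0), (94.0, 94.0), 90.0) [542.2 -36.6  20. ]
side knob 0.81 ((374.90386962890625, 195.4807586669922), (21.57277488708496, 13.924245834350586), 11.309932708740234) [543.3 -34.6  94. ]
side reader_base 0.70 ((373.5000305175781, 231.50001525878906), (76.36752319335938, 72.12489318847656), 45.0) [538.  -20.6  20. ]
((401.575927734375, 270.1202697753906), (94.30760192871094, 95.53128814697266), 136.56649780273438)
base [542.7 -40.3  10. ]
base [542.5 -38.4  20. ]
green,reader [460.16370722 -21.70425913  20.        ] [529.87827728  49.32569714  61.        ] [array([473.7,   8.6,  20. ]), array([497.7,  31.6,  20. ]), array([562.7,  41.7,  20. ])]
```

Scene is clear: blue cap at zoomed top-view pixel (171,156), white cap (68,180), cup (616,265), green home tick (601,298), and reader (505,193). The axis is about (542,-38), the cup about (484,-25) at 60 mm radius, and the rack yaw about 14°. Moving above the blue vial.

```bash
python3 -m pendant '[[50,0,-6,7],[100,0,-12,14],[150,0,-18,21],[200,0,-24,28],[250,0,-30,35],[300,0,-36,42],[350,0,-40,49],[376,0,-43,50.4]]' 0.45; python3 -m pendant '[[0,40,0,0],[0,90,0,0],[0,108,0,0],[0,108,0,0]]'
python3 - <<'E'
from h import *
s=get_obs(); print(s["time_s"],s["tcp_pos"],s["opening"],s["qpos"].round(2)); print(rot(s["orientation"]).round(3))
T=camera("top");S=camera("side")
a=T["img"][200:320,190:310];b=S["img"][230:390,250:410]
save(T,"t2");save(S,"s2")
o=np.hstack([cv2.resize(a,(400,400),interpolation=2),cv2.resize(b,(400,400),interpolation=2)]);cv2.imwrite("pics/c2.png",o[:,:,::-1])
for c,n in((T,"T"),(S,"S")):
    print(n,"tcp px",px(c,s["tcp_pos"]))
    for d in silhouettes("vial_blue_mid",c)[:2]: print(n,d["confidence"],d["extent"])
E
```

```text
time_s: 2.2
tcp_pos: [549.1, 270.7, 208.1]
orientation: [-0.556, 0.557, -0.436, 0.436]
wrist_force: [0.4, 0.6, -0.2]
opening: 38.5
time_s: 2.7
tcp_pos: [545.9, 272.0, 98.9]
orientation: [-0.556, 0.559, -0.436, 0.434]
wrist_force: [0.3, 0.3, 0.6]
opening: 38.6
2.7 [545.89057924 271.95707701  98.89053244] 38.6024730896423 [ 0.46  0.31 -0.05  1.21  0.    1.79]
[[ 0.243 -0.003  0.97 ]
 [-0.97  -0.001  0.243]
 [ 0.001 -1.    -0.004]]
T tcp px (np.float64(243.5507015243038), np.float64(263.50326887138925))
T 0.49 [401.5, 268.6, 97.3, 95.3]
S tcp px (np.float64(317.9946683544047), np.float64(280.7136311545683))
S 0.55 [318.1, 311.7, 9.9, 22.8]
```

View pics/c2.png

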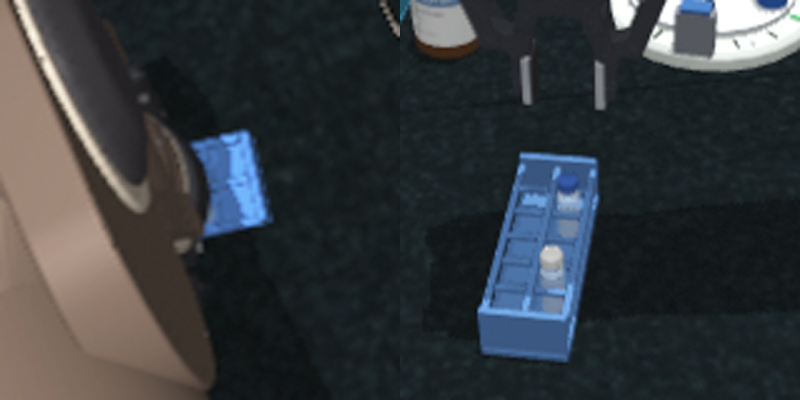

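The side view shows the finger tips centred (527,103)/(600,108), straddling the blue cap's column (568,183). The jaw tolerance covers the few-mm disagreement, so I'm lowering and gripping.

```bash
python3 -m pendant '[[0,25,0,0],[0,48,0,0],[0,60,0,0],[0,61,0,0],[0,61,0,0]]'; python3 -m pendant '[[0,0,0,0],[0,0,0,0],[0,0,0,0],[0,0,0,0]]' 0
python3 - <<'E'
from h import *
S=camera("side");b=S["img"][230:350,250:410]
cv2.imwrite("pics/c3.png",cv2.resize(b,(560,420),interpolation=2)[:,:,::-1])
E
```

```text
time_s: 3.52
tcp_pos: [548.0, 272.5, 40.7]
orientation: [0.558, -0.557, 0.435, -0.436]
wrist_force: [-0.5, 0.0, 1.0]
opening: 38.6
time_s: 4.03
tcp_pos: [547.4, 272.2, 39.7]
orientation: [0.557, -0.557, 0.435, -0.435]
wrist_force: [0.2, -0.0, 0.3]
opening: -0.1
```

View pics/c3.png

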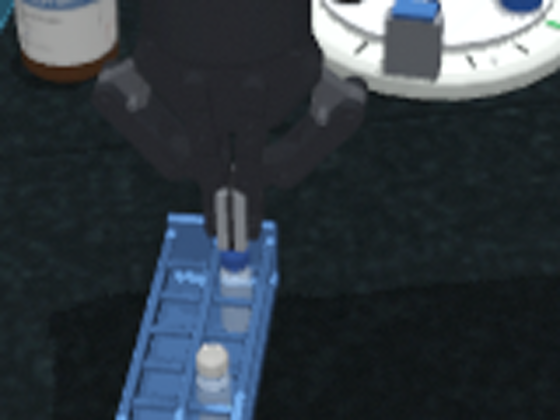

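Run:
```python
from h import *
s=get_obs();print(s["tcp_pos"],s["opening"],s["time_s"],s["wrist_force"])
S=camera("side");T=camera("top")
for z in(30,40,50,56,60,70): print(z,np.round(px(S,[547.4,272.2,z]),1))
for y in(280,290): print(y,np.round(px(S,[547.4,y,56]),1))
for d in silhouettes("vial_blue_mid",S): print(d["confidence"],d["extent"])
print(np.round(S["T"],4))
b=S["img"][270:340,285:355]
cv2.imwrite("pics/c4.png",cv2.resize(b,(560,560),interpolation=2)[:,:,::-1])
```

```text
[547.37730332 272.22928544  39.65299244] 0.23431431279680226 4.075 [-0.13551092 -0.262692   -0.39206628]
30 [318.2 311.4]
40 [318.  307.1]
50 [317.9 302.7]
56 [317.8 300.1]
60 [317.7 298.3]
70 [317.6 293.9]
280 [316. 303.]
290 [313.7 306.9]
0.69 [316.7, 313.3, 9.2, 18.6]
[[-9.257000e-01  2.006000e-01 -3.206000e-01  2.965653e+02]
 [-3.775000e-01 -5.398000e-01  7.524000e-01  8.371530e+02]
 [-2.210000e-02  8.175000e-01  5.755000e-01  6.146281e+02]
 [ 0.000000e+00  0.000000e+00  0.000000e+00  1.000000e+00]]
```

View pics/c4.png

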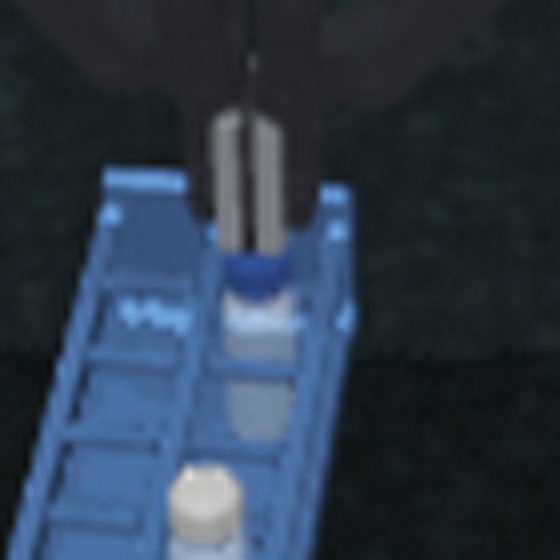

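The last two views show the pads shut at crop (248,250), just above the blue cap (258,275). Opening reads 0 and force is about 0, so the finger ends seem to sit roughly 14 mm higher than the reported TCP. I'll reopen, go a little deeper and close, which tests this safely.

```bash
python3 -m pendant '[[0,0,0,0],[0,0,0,0],[0,0,0,0]]' 0.4;  python3 -m pendant '[[0,4,0,0],[0,6,-1,0],[0,6,-1,0],[0,6,-1,0]]';  python3 -m pendant '[[0,0,0,0],[0,0,0,0],[0,0,0,0],[0,0,0,0]]' 0
```

```text
time_s: 4.6
tcp_pos: [547.3, 272.2, 39.6]
orientation: [-0.557, 0.557, -0.435, 0.435]
wrist_force: [-0.7, 0.2, 0.1]
opening: 34.2
time_s: 5.1
tcp_pos: [546.4, 272.0, 33.6]
orientation: [0.557, -0.557, 0.435, -0.435]
wrist_force: [0.1, -0.3, 0.6]
opening: 34.1
time_s: 5.6
tcp_pos: [546.4, 272.0, 33.6]
orientation: [0.557, -0.557, 0.435, -0.435]
wrist_force: [-0.6, -0.5, 0.8]
opening: -0.3
```

Run:
```python
from h import *
S=camera("side");T=camera("top")
for d in silhouettes("vial_blue_mid",S): print(d["confidence"],d["extent"])
b=S["img"][270:340,285:355]; t=T["img"][230:300,220:290]
o=np.hstack([cv2.resize(b,(480,480),interpolation=2),cv2.resize(t,(320,480),interpolation=2)])
cv2.imwrite("pics/c5.png",o[:,:,::-1])
```

```text
0.56 [317.2, 313.4, 10.2, 19.8]
0.49 [375.9, 196.4, 18.7, 13.9]
0.24 [378.4, 223.0, 78.9, 70.7]
```

View pics/c5.png

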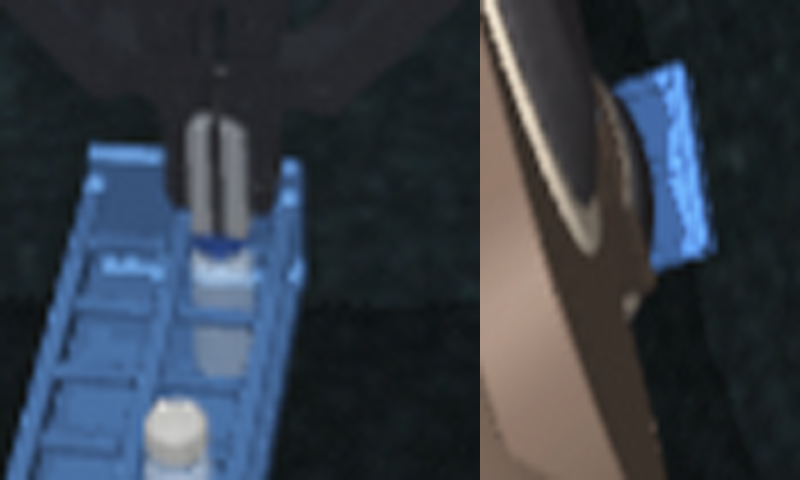

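The view shows the pads (216,237) shut and overlapping only the cap's upper part (216,245), with the vial unmoved. The pad edge facing the camera is at y≈283, so the finger ends are really about 21 mm above the reported TCP. Going deeper in checked steps.

```bash
python3 -m pendant '[[0,-3,0,0],[0,-3,0,0],[0,-3,0,0]]' 0.4;  python3 -m pendant '[[0,3,-0.5,0],[0,7,-0.5,0],[0,7,-0.5,0]]';  python3 -m pendant '[[0,0,0,0],[0,0,0,0],[0,0,0,0],[0,0,0,0]]' 0
```

```text
time_s: 6.12
tcp_pos: [546.4, 272.0, 36.7]
orientation: [0.557, -0.557, 0.435, -0.435]
wrist_force: [-0.5, -0.1, 0.2]
opening: 34.3
time_s: 6.5
tcp_pos: [545.5, 271.6, 29.0]
orientation: [-0.557, 0.558, -0.435, 0.435]
wrist_force: [0.3, -0.2, -0.7]
opening: 34.2
time_s: 7.0
tcp_pos: [546.1, 272.0, 29.9]
orientation: [0.557, -0.557, 0.435, -0.435]
wrist_force: [0.3, -0.1, 0.7]
opening: 9.5
```

```bash
python3 -m pendant '[[0,0,0,0],[0,0,0,0]]'
python3 - <<'E'
from h import *
S=camera("side")
for d in silhouettes("vial_blue_mid",S): print(d["confidence"],d["extent"])
b=S["img"][270:340,285:355]
cv2.imwrite("pics/c6.png",cv2.resize(b,(480,480),interpolation=2)[:,:,::-1])
E
```

```text
time_s: 7.25
tcp_pos: [546.1, 271.9, 29.8]
orientation: [0.557, -0.557, 0.435, -0.435]
wrist_force: [0.3, 0.2, 1.9]
opening: 9.4
0.43 [317.2, 310.4, 12.5, 22.5]
```

View pics/c6.png

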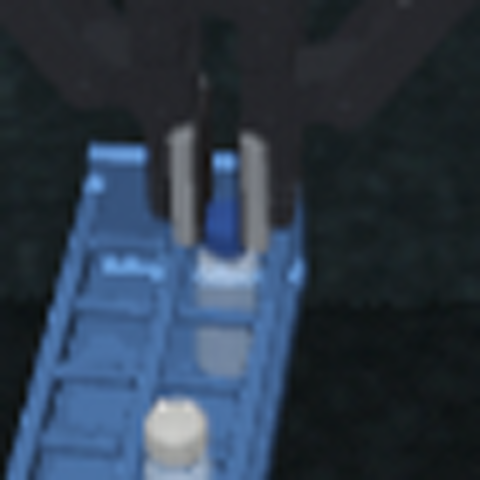

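Pads now straddle the cap (222,225) but only by its top edge (opening 9.4). Reopen and go about 12 mm deeper.

```bash
python3 -m pendant '[[0,0,0,0],[0,0,0,0],[0,0,0,0]]' 0.4;  python3 -m pendant '[[0,4,0,0],[0,8,0,0],[0,11,0,0],[0,11,0,0],[0,11,0,0]]';  python3 -m pendant '[[0,0,0,0],[0,0,0,0],[0,0,0,0],[0,0,0,0]]' 0
```

```text
time_s: 7.72
tcp_pos: [545.6, 271.7, 29.3]
orientation: [-0.557, 0.557, -0.435, 0.435]
wrist_force: [-0.1, -0.1, 0.1]
opening: 34.3
time_s: 8.35
tcp_pos: [545.9, 271.8, 18.6]
orientation: [-0.557, 0.557, -0.435, 0.435]
wrist_force: [-1.3, 0.4, -0.7]
opening: 34.0
time_s: 8.85
tcp_pos: [546.1, 271.9, 18.9]
orientation: [0.557, -0.557, 0.435, -0.435]
wrist_force: [0.5, 0.1, 1.6]
opening: 12.2
```

```bash
python3 -m pendant '[[0,-6,0,0],[0,-14,0,0],[0,-20,0,0],[0,-20,0,0]]'
python3 - <<'E'
from h import *
S=camera("side")
for d in silhouettes("vial_blue_mid",S): print(d["confidence"],d["extent"])
b=S["img"][260:340,280:360]
cv2.imwrite("pics/c7.png",cv2.resize(b,(560,560),interpolation=2)[:,:,::-1])
E
```

```text
time_s: 9.35
tcp_pos: [546.3, 272.1, 39.4]
orientation: [0.558, -0.557, 0.435, -0.436]
wrist_force: [-0.5, -0.1, -0.4]
opening: 12.5
0.49 [315.9, 301.9, 7.8, 24.7]
```

View pics/c7.png

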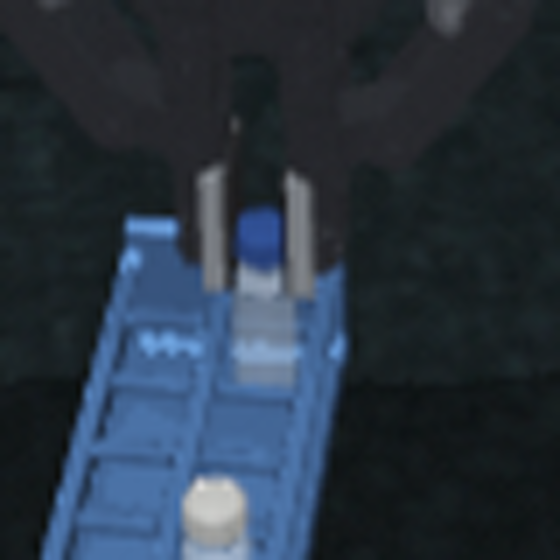

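The vial is lifted and upright between the pads: cap at (261,235), pad ends at row ~292, and bottom risen about 20 mm. It sits about 13 mm below the reported TCP. Lifting it clear and carrying it over the cup, turning the jaws tangential.

```bash
python3 -m pendant '[[0,-30,0,0],[0,-60,0,0],[0,-70,0,0]]'; python3 -m pendant '[[25,0,-12,-7],[60,0,-29,-15],[100,0,-48,-24],[145,0,-70,-33],[185,0,-90,-42],[225,0,-109,-51],[255,0,-124,-59],[273,0,-132,-63.3]]'; python3 -m pendant '[[0,0,0,0],[0,0,0,0]]'
python3 - <<'E'
from h import *
s=get_obs();print(rot(s["orientation"]).round(3),s["qpos"].round(2),s["wrist_force"])
S=camera("side");T=camera("top")
p=s["tcp_pos"];print(p)
for d in silhouettes("vial_blue_mid",S)[:2]: print(d["confidence"],d["extent"])
for d in silhouettes("cup_mouth",S)[:2]: print(d["confidence"],d["extent"])
for z in(-13,37): print(z,np.round(px(S,p+[0,0,z]),1))
print("cup",np.round(px(S,[483.7,-25,50]),1))
save(S,"s8"); save(T,"t8")
b=S["img"][130:270,320:480]
cv2.imwrite("pics/c8.png",cv2.resize(b,(640,560),interpolation=2)[:,:,::-1])
E
```

```text
time_s: 9.82
tcp_pos: [546.7, 272.2, 110.2]
orientation: [0.558, -0.556, 0.435, -0.436]
wrist_force: [-1.1, 0.3, -0.2]
opening: 12.4
time_s: 10.82
tcp_pos: [482.8, -26.5, 107.6]
orientation: [-0.703, 0.703, -0.078, 0.077]
wrist_force: [1.4, -0.2, -0.2]
opening: 12.5
time_s: 11.08
tcp_pos: [483.7, -24.6, 108.1]
orientation: [0.703, -0.703, 0.079, -0.078]
wrist_force: [0.5, -0.4, -0.3]
opening: 12.4
[[ 0.975 -0.001  0.221]
 [-0.221  0.     0.975]
 [-0.001 -1.     0.   ]] [-0.05  0.07 -0.32  1.18  0.    0.17] [ 0.46668984 -0.39072559 -0.26551714]
[483.68834733 -24.61670374 108.05842097]
0.44 [401.2, 197.7, 10.2, 14.6]
0.18 [305.4, 332.5, 48.2, 83.3]
0.82 [374.9, 216.1, 73.1, 53.6]
-13 [401.  202.4]
37 [402.8 180.9]
cup [399.5 220.7]
```

View pics/c8.png

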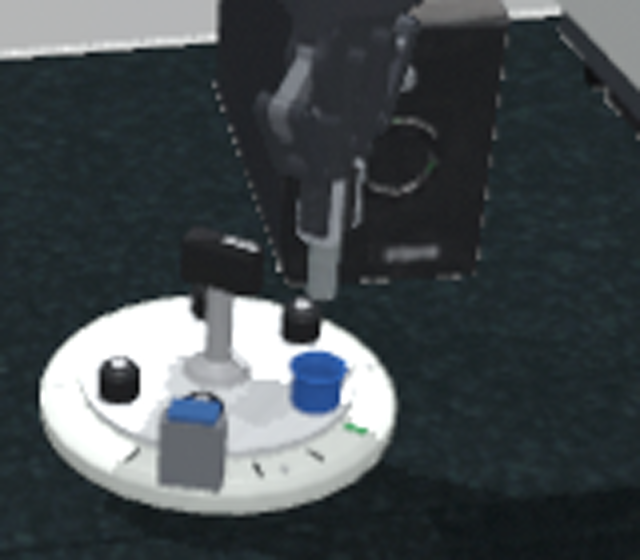

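The side view shows the vial bottom (322,298) directly above the cup mouth (319,362), matching the predicted pixels to about 1 px. Lowering, with force checks.

```bash
python3 -m pendant '[[0,20,0,0],[0,40,0,0],[0,46,0,0],[0,50,0,0],[0,53,0,0],[0,53,0,0]]'; python3 -m pendant '[[0,2,0,0],[0,4,0,0],[0,6,0,0],[0,8,0,0],[0,8,0,0]]'
```

```text
time_s: 12.02
tcp_pos: [484.4, -25.2, 56.4]
orientation: [-0.703, 0.703, -0.078, 0.079]
wrist_force: [-1.2, -0.4, 4.2]
opening: 12.7
time_s: 12.65
tcp_pos: [483.6, -25.1, 47.1]
orientation: [-0.703, 0.703, -0.078, 0.078]
wrist_force: [0.0, -2.4, -1.0]
opening: 12.5
```

```bash
python3 -m pendant '[[0,1.5,0,0],[0,3,0,0],[0,3,0,0]]'; python3 -m pendant '[[0,1,0,0],[0,2,0,0],[0,2,0,0]]'
python3 - <<'E'
from h import *
S=camera("side"); s=get_obs(); print(s["wrist_force"],s["tcp_pos"])
for d in silhouettes("vial_blue_mid",S)[:2]: print(d["confidence"],d["extent"])
for dx,dy in((0,0),): print([np.round(px(S,[483.7+dx,-25+dy,z]),1) for z in (50,80)])
b=S["img"][170:240,365:435]
cv2.imwrite("pics/c9.png",cv2.resize(b,(560,560),interpolation=2)[:,:,::-1])
E
```

```text
time_s: 13.02
tcp_pos: [483.7, -25.0, 44.4]
orientation: [-0.703, 0.703, -0.078, 0.078]
wrist_force: [-0.6, -1.8, -0.4]
opening: 12.5
time_s: 13.4
tcp_pos: [484.0, -24.9, 42.8]
orientation: [0.703, -0.703, 0.078, -0.078]
wrist_force: [-0.8, -2.4, 2.6]
opening: 12.7
[-1.67480845 -1.41375617  2.41959153] [483.99223187 -24.95750933  42.81996122]
[array([399.5, 220.7]), array([400.5, 208.5])]
```

View pics/c9.png

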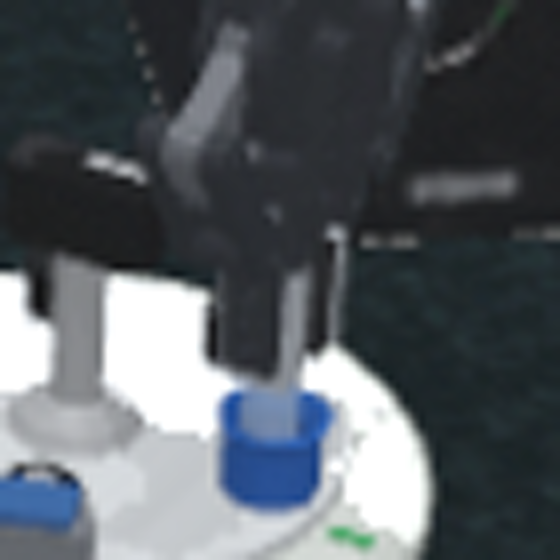

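The vial is inside the cup (270,410 in the crop) and starting to touch its floor (2.5 N). One more mm, then release.

```bash
python3 -m pendant '[[0,1.2,-0.7,0],[0,1.2,-0.7,0]]'; python3 -m pendant '[[0,0,0,0],[0,0,0,0],[0,0,0,0],[0,0,0,0]]' 0.35
python3 -m pendant '[[0,-20,0,0],[0,-60,0,0],[0,-80,0,0],[0,-80,0,0]]'
python3 - <<'E'
from h import *
S=camera("side");T=camera("top"); s=get_obs(); print(s["wrist_force"],s["tcp_pos"])
r=silhouettes("vial_blue_mid",S)
for d in r[:2]: print(d["confidence"],d["extent"])
print("exp top centre, z80",np.round(px(S,[483.7,-25,80]),1), "z50", px(S,[483.7,-25,50]))
im=S["img"][185:230,385:415].astype(int)
b=S["img"][140:240,340:440]
cv2.imwrite("pics/c10.png",cv2.resize(b,(600,600),interpolation=2)[:,:,::-1])
E
```

```text
time_s: 13.75
tcp_pos: [484.4, -25.5, 42.7]
orientation: [0.703, -0.703, 0.077, -0.079]
wrist_force: [-2.2, -0.6, 11.4]
opening: 12.1
time_s: 14.25
tcp_pos: [483.6, -25.6, 41.2]
orientation: [0.703, -0.703, 0.078, -0.078]
wrist_force: [1.2, -0.1, 0.4]
opening: 30.3
time_s: 14.75
tcp_pos: [484.9, -25.7, 122.8]
orientation: [0.703, -0.703, 0.077, -0.079]
wrist_force: [0.1, -0.3, 0.2]
opening: 29.7
[0.7478277  0.28875631 0.06990108] [483.42052688 -25.62697993 120.60145497]
exp top centre, z80 [400.5 208.5] z50 (np.float64(399.5286050175586), np.float64(220.65669602342024))
```

View pics/c10.png

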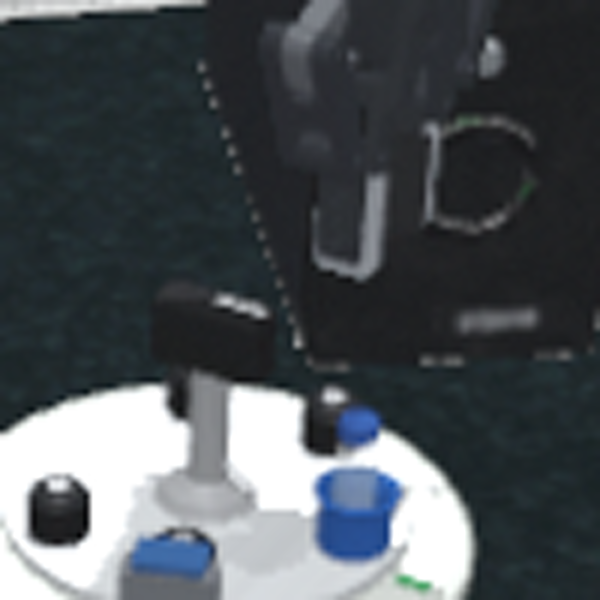

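The vial stands in the cup: cap (358,427) in the crop, about where a fully seated vial should be. Now over to the knob and down, jaws wider.

```bash
python3 -m pendant '[[20,0,0,0],[45,0,0.3,0],[60,0,0.6,0],[60,0,0.6,0],[60,0,0.6,0]]' 0.5; python3 -m pendant '[[0,15,0,0],[0,32,0,0],[0,48,0,0],[0,56,0,0],[0,56,0,0],[0,56,0,0]]'; python3 -m pendant '[[0,0,0,0],[0,0,0,0],[0,0,0,0],[0,0,0,0]]' 0
```

```text
time_s: 15.52
tcp_pos: [541.5, -38.1, 120.9]
orientation: [-0.703, 0.703, -0.079, 0.078]
wrist_force: [0.2, -0.7, -0.4]
opening: 42.9
time_s: 16.27
tcp_pos: [542.7, -38.3, 65.8]
orientation: [0.703, -0.703, 0.078, -0.078]
wrist_force: [0.2, 0.6, 0.1]
opening: 42.8
time_s: 16.77
tcp_pos: [542.5, -39.7, 66.3]
orientation: [-0.702, 0.704, -0.078, 0.079]
wrist_force: [-1.5, -5.7, 2.8]
opening: 16.6
```

Knob gripped (opening 16.6). Small correction for the side load, then first click stop.

```bash
python3 -m pendant '[[0,0,-0.6,0],[0,0,-1.2,0],[0,0,-1.2,0]]'; python3 -m pendant '[[0,0,0,4],[0,0,0,8],[0,0,0,12],[0,0,0,16],[0,0,0,20],[0,0,0,23],[0,0,0,23],[0,0,0,23]]'; python3 -m pendant '[[0,0,0,0],[0,0,0,0],[0,0,0,0],[0,0,0,0],[0,0,0,0],[0,0,0,0],[0,0,0,0]]'
cat > chk.py <<'E'
from h import *
s=get_obs(); m=rot(s["orientation"]); print("yaw",np.degrees(np.arctan2(m[1,2],m[0,2])).round(1),"F",s["wrist_force"].round(1),"M",s["moment"].round(2),s["opening"],s["time_s"])
T=camera("top");S=camera("side")
im=cv2.cvtColor(T["img"],cv2.COLOR_RGB2HSV); m=cv2.inRange(im,(100,150,60),(130,255,255)); m[:, :340]=0;m[:200]=0;m[340:]=0;m[:,470:]=0
n,_,st,c=cv2.connectedComponentsWithStats(m)
for i in range(1,n):
    if st[i,4]>6:
        p=pt(T,*c[i],50); print("T blue",st[i],p.round(1),"ang",np.degrees(np.arctan2(p[1]+38.5,p[0]-542.5)).round(1))
im=cv2.cvtColor(S["img"],cv2.COLOR_RGB2HSV); m=cv2.inRange(im,(100,150,60),(130,255,255)); m[:, :320]=0;m[:170]=0;m[260:]=0;m[:,430:]=0
n,_,st,c=cv2.connectedComponentsWithStats(m)
for i in range(1,n):
    if st[i,4]>6:
        p=pt(S,*c[i],45); print("S blue",st[i],p.round(1),"ang",np.degrees(np.arctan2(p[1]+35.5,p[0]-542.5)).round(1))
E
python3 chk.py
```

```text
time_s: 17.15
tcp_pos: [542.5, -39.7, 66.3]
orientation: [-0.703, 0.703, -0.078, 0.079]
wrist_force: [-1.5, -2.4, 5.8]
opening: 16.4
time_s: 18.15
tcp_pos: [542.4, -40.0, 66.3]
orientation: [-0.673, 0.673, -0.216, 0.217]
wrist_force: [-2.7, -4.0, 6.3]
opening: 16.7
time_s: 19.02
tcp_pos: [542.5, -40.0, 66.3]
orientation: [-0.673, 0.673, -0.216, 0.217]
wrist_force: [-2.2, -3.9, 6.7]
opening: 16.3
yaw 54.3 F [-2.2 -3.9  6.7] M [-0.66  0.41  0.1 ] 16.33405730513428 19.025
T blue [356 269   9  13  86] [530.   48.5  50. ] ang 98.2
T blue [380 287  15  14 138] [494.7  -6.   50. ] ang 145.7
S blue [390 213   6   5  27] [505.3 -48.5  45. ] ang -160.8
S blue [386 223  13  15 114] [489.9  11.9  45. ] ang 138.0
S blue [363 230  12   5  49] [534.6  32.3  45. ] ang 96.6
```

First stop confirmed (cup turned about 22°). On to the second.

```bash
python3 -m pendant '[[0,0,0,4],[0,0,0,8],[0,0,0,12],[0,0,0,16],[0,0,0,20],[0,0,0,23],[0,0,0,23],[0,0,0,23]]'; python3 -m pendant '[[0,0,0,0],[0,0,0,0],[0,0,0,0],[0,0,0,0],[0,0,0,0],[0,0,0,0],[0,0,0,0]]'; python3 chk.py
```

```text
time_s: 20.12
tcp_pos: [542.2, -40.2, 66.3]
orientation: [-0.616, 0.617, -0.346, 0.347]
wrist_force: [-3.1, -3.9, 6.0]
opening: 16.6
time_s: 21.0
tcp_pos: [542.3, -40.2, 66.3]
orientation: [-0.616, 0.617, -0.346, 0.347]
wrist_force: [-2.6, -3.5, 6.6]
opening: 16.8
yaw 31.3 F [-2.6 -3.5  6.6] M [-0.86  0.55  0.09] 16.812077676910253 21.0
T blue [356 269   9  13  86] [530.   48.5  50. ] ang 98.2
T blue [372 278  15  14 133] [512.1  10.1  50. ] ang 122.0
S blue [379 215   6   5  22] [524.7 -32.7  45. ] ang 170.9
S blue [375 225  14  15 117] [507.1  26.3  45. ] ang 119.8
S blue [363 230  12   5  46] [534.   32.2  45. ] ang 97.2
```

Second stop confirmed. Now the third.

```bash
python3 -m pendant '[[0,0,0,4],[0,0,0,8],[0,0,0,12],[0,0,0,16],[0,0,0,20],[0,0,0,23],[0,0,0,23],[0,0,0,23]]'; python3 -m pendant '[[0,0,0,0],[0,0,0,0],[0,0,0,0],[0,0,0,0],[0,0,0,0],[0,0,0,0],[0,0,0,0]]'; python3 chk.py
python3 - <<'E'
from h import *
S=camera("side");T=camera("top")
o=np.hstack([cv2.resize(c["img"][r:r+100,k:k+100],(400,400),interpolation=2) for c,r,k in((S,150,330),(T,220,340))])
cv2.imwrite("pics/c12.png",o[:,:,::-1])
E
```

```text
time_s: 22.1
tcp_pos: [542.0, -40.3, 66.3]
orientation: [-0.534, 0.535, -0.462, 0.463]
wrist_force: [-2.9, -4.6, 7.6]
opening: 16.6
time_s: 22.98
tcp_pos: [542.0, -40.3, 66.3]
orientation: [-0.534, 0.535, -0.462, 0.463]
wrist_force: [-3.2, -4.4, 7.5]
opening: 16.8
yaw 8.3 F [-3.2 -4.4  7.5] M [-0.95  0.77  0.18] 16.804227113926885 22.975
T blue [368 266  15  15 139] [534.5  18.5  50. ] ang 98.0
T blue [356 269   9  13  86] [530.   48.5  50. ] ang 98.2
S blue [368 215   5   5  23] [548.5 -24.1  45. ] ang 62.1
S blue [363 226  15  10  70] [533.6  26.5  45. ] ang 98.2
```

View pics/c12.png

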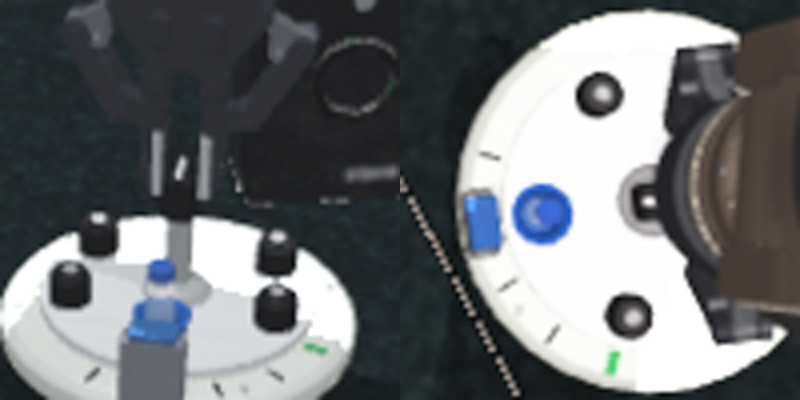

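The cup (542,213 in the top crop) faces the reader (483,222), both at 98° from the axis. The vial stands in the cup and the fingers hold the knob. Handing in.

```bash
python3 -c "
from rig import *
print(sign_off())"
```

```text
the job is handed in; nothing more can be done
None
```

I stood the blue-capped vial in the turret's blue cup and let go of it. I then turned the knob to the third click stop, pausing about a second at the first and second, and handed in at about 23 s still gripping it. `sign_off()` gave no verdict.

**Last checks**
- **Knob:** the cup had turned about 69° and pointed at 98.0° against 98.2° for the reader. The grip was steady at about 16.8 mm opening.
- **Vial:** the last picture shows it upright in the cup with the fingers clear of it. About 11 N of push before release suggested it was on the cup floor. I had no direct depth measurement.
- **Left-alone objects:** the arm kept clear of the white-capped vial, the bottle and the timer. I saw no movement in the white-capped vial, but did not re-measure any of the three at the end.

**What disagreed**
- **Finger length:** the real finger ends appear to sit about 20 mm above the reported TCP. My first two closes shut empty above the cap, and a third caught only its top edge.
- **Opening reading:** it read about 12.5 mm on the 15 mm vial and about 16.7 mm on the 18 mm knob.
- **Cameras:** the side and top views differed by 3–6 mm in y.
- **Side load:** a force of about 5 N remained on the held knob, with 7.5 N upward, because the grip is slightly off the turret's axis.

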